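# Put the wire tin away and seat the kit drawer

## Robot

A 6-joint arm with a two-finger parallel gripper is mounted at the origin on the work surface. World frame = base frame: x ahead of the robot, y to its left, z up, the work surface at z = 0. Lengths are in mm, angles in rad, forces in N, time in s.
With the tool pointing down it reaches from about 275 to 1000 mm from the base axis. Payload 8.4 kg.
Tool frame: the origin (TCP) lies on the centre line of the jaws, within the pads' length; the fingertips stand 17 mm ahead of it and the grasp point (between the pads) lies 2 mm behind it (r.tcp_to_tips is the z of the fingertips in the tool frame, in mm); z points along the fingers, y is the direction in which the jaws open and shut (so a half turn about z gives the same grasp; the last joint's range is limited). The gripper opens to 85 mm and grips with 20 to 120 N. Pads are 22 mm wide; open, the fingers measure 114 mm over their backs; the gripper's body (76 mm by 85 mm) begins 54 mm behind the grasp point. The pads swing forward as they close: fully open they stand 13 mm farther back than shut.
Start: joints at [-0.002, 0.353, 1.633, -0, 1.155, -0.002], TCP at [625.002, -0, 248.281] pointing down, gripper open.
Joint ranges: [-2.63, 2.63], [-0.92, 2.1], [0.06, 2.66], [-1.3, 4.44], [0, 2.69], [-3.02, 3.02]. Speed limits (rad/s): [2.22, 2.22, 2.79, 3.14, 3.14, 3.14].

## Interface

Orientations are given as [roll, pitch, yaw] about the fixed x, y, z axes, in that order (R = Rz(yaw) Ry(pitch) Rx(roll)).
In Python, from rig import r, cams, job gives the robot as it stands.
- The arm moves only by the tool drive_tool, never from a script. Its argument "deltas" is a list of rows, each a list of 4 numbers: the shift along the tool's x, y, z in cm, then the turn about the tool's z in rad. In form: [[x, y, z, roll], ...]. A call has 1 to 12 rows; each row shifts and turns the commanded pose from where the row before left it, along the tool's axes as they then stand; what a row does not reach is not made up. A row lasts 1/12 s, in which the tool goes at most 41.7 mm and 7.16 degrees, less where a joint would pass 70% of its speed; a pose out of reach is approached as far as the arm can. A call with a gripper value outside its range is refused whole. "jaw" is the closure, from 0 (fully open) to 1 (shut), set as the call begins (left out, the last holds). The fingers move at their own pace and stop on an object; "force" is the grip in N (left out, the last holds). Time passes only in rows, so rows that do not move let the fingers close. It gives the time, the measured TCP pose, the force and the opening at its end, in the units of the state.
- r.sense(): the state, without advancing time (a new reading comes with each control period).
- cams.grab_frame(name): name is "scene" or "side" or "wrist"; returns (picture, depth): 400x640x3 uint8, red, green, blue; 400x640 float32, mm along the optical axis (not along the pixel's ray), 0 where there is no reading.
- cams.camera_params(name): a dict with "fx", "fy", "cx", "cy" (pixels), "R" (3x3) and "t" (3): a world point X has camera coordinates R X + t. Camera axes: x right, y down, z forward; pixel columns grow to the right and rows downward; lengths in mm; the calibration is good to about 2 mm. A picture is of the moment at which its call begins: read the wrist's pose just before it. camera_params takes no time and is no camera call; for the wrist camera it gives the pose at the moment of the call.
- job.sign_off(): hands the job in, once; it reports no verdict.
The state is a dict: "clock": time; "qpos": joint angles; "qvel": joint speeds; "joint_efforts": joint torques, N m; "eef_pos": TCP position; "tcp_rot": TCP orientation; "contact_force": force on the tool from outside, world axes, zero at the start; "wrist_torque": the same for the moment, N m; "opening": opening from 0.0 (shut) to 1.0 (fully open).
Only numpy, scipy, OpenCV 4.12 (cv2) and the standard library are available. Lean on these libraries where they do the work, as an engineer would, in place of code of your own. Each camera call takes 0.05 s, during which the arm holds its last target. There are 200 camera calls.

## Task

Set the red wire tin down flat on its base inside the open kit drawer, without dropping it, then push the drawer fully home past its catch so that it sits seated and shut, with the tin in it. A clear rain canopy juts out above the drawer, so an upright tool does not fit under it for the last of the push. Leave the pot, scoop and pliers where they are.

Things in the scene. Friction and masses are not known exactly. Their poses are not given: they have to be found in the camera images.
- tin_center (a point): Red closed steel tin with a bare-steel band round its lid, 90 mm long (its x), 46 mm wide (its y), 40 mm high, 0.18 to 0.35 kg, standing loose on the bench with its long side level; this point is its centre, 20 mm above its base. z is up through the lid.
- drawer_front (a point): Centre of the outer front face of the kit drawer (moves with it), 71 mm above the bench. The front is a flat grey plate 222 mm wide, 78 mm high (32 to 110 mm above the bench), 12 mm thick, with a flush black pull: nothing sticks out. x points into the unit (the direction to push), y across, z up.
- drawer_floor (a point): Point on the kit drawer's floor, midway across and 48 mm behind the inside of its front (moves with it; axes as drawer_front, which lies at x -60, z +31 mm of it), 40 mm above the bench. Inside: x -48 to +134, y -99 to +99. Side and rear walls 6 mm thick, 58 mm above the floor; front 70 mm above it. Only the front part is outside.
- kit_drawer (a joint): How far the drawer is pulled out, m: 0 home (end stop), 0.145 to 0.17 at the start, limit 0.19. About 1.5 N of friction, light damping, 0.7 kg; it stays where left, except at its catch: from about 14 mm open a sprung roller resists with some 5 N more until 5 mm open, then draws the drawer home and holds it at 0.
- unit: Fixed green steel drawer unit, 250 mm wide (y), 220 mm deep (x), top open below a clear canopy, 248 mm high overall. Origin on the bench below the middle of the drawer's front face when that is home; x points into the unit, away from the robot.
- canopy_rim (a point): Middle of the underside of the steel front rim of the unit's fixed clear plastic canopy, 236 mm above the bench and 35 mm nearer the robot than the closed drawer front; axes as unit. Canopy and rim are 260 mm wide. An upright gripper cannot follow the drawer home under it; a tool leaning back 25 to 40 degrees (fingers down and into the unit) can.
- pot: Bystander: brown glazed round pot, rim 110 mm across, 75 mm high; origin under its centre.
- scoop: Bystander: white plastic scoop, 185 mm long, 66 mm wide, 40 mm high; origin under the joint of bowl (+x, 100 mm) and handle (-x, 85 mm).
- pliers: Bystander: black-handled pliers lying flat, 170 mm long (x), 74 mm wide, 15 mm high; origin under the pivot.

How it is judged:
By the outcome, as a careful person would: the job done as asked, in the order asked, and still so for the second after the job is handed in, with the robot touching nothing.
It also fails if it takes over 62 s, if anything falls off the work surface, if the arm or the gripper's body presses on something with over 40 N, if the wrist force passes 120 N, or if a joint passes its speed limit or range.

## Working session

There is one attempt and no reset: what is moved stays moved. The work goes in short steps, Python scripts to look and compute and a tool call to move; the robot and the scene stay as the last step left them, time stands still between calls to the robot, and variables do not carry over. Pictures are saved under pics/ and viewed, about 8 in all and at most 12, crops included, and the job is handed in when it is done.

Besides the shell and the picture viewer there is one more tool, called after ">>>" as name(argument=value, ...) on one line, values as JSON. drive_tool: Moves the arm, as the interface text tells. Its arguments: {"type":"object","properties":{"deltas":{"type":"array"},"jaw":{"type":"number"},"force":{"type":"number"}},"required":["deltas"]}

```bash
mkdir -p pics; ls; cat > h.py <<'E'
import numpy as np, cv2
from rig import r,cams,job
def grab(n):
    p=cams.camera_params(n); im,d=cams.grab_frame(n); return im,d,p
def cloud(d,p):
    v,u=np.mgrid[0:d.shape[0],0:d.shape[1]]
    c=np.dstack([(u-p['cx'])/p['fx']*d,(v-p['cy'])/p['fy']*d,d])
    w=(c-np.array(p['t']))@np.array(p['R']); w[d<=0]=np.nan; return w
E
python3 - <<'E'
from h import *
a=[]
for n in('scene','side'):
    im,d,p=grab(n); np.savez(''+n+'.npz',im=im,d=d,w=cloud(d,p)); a.append(im)
    cv2.imwrite(f'pics/{n}0.png',im[...,::-1]); print(n,-np.array(p['R']).T@p['t'])
    w=cloud(d,p); hsv=cv2.cvtColor(im,cv2.COLOR_RGB2HSV)
    m=((hsv[...,0]<8)|(hsv[...,0]>172))&(hsv[...,1]>140)&(hsv[...,2]>60)
    print(m.sum(), np.nanmedian(w[m],0) if m.any() else 0)
print(r.sense())
E
```

```text
pics
scene [ -23.32800912 -853.86654435  928.76467507]
742 [ 490.84292295 -360.41062001   38.86532273]
side [  38.43941426 -539.56592629  666.76069041]
1268 [ 489.93546965 -358.62240494   39.30879388]
{'clock': 0.1, 'qpos': array([-2.38760649e-03,  3.53587514e-01,  1.63403660e+00,  1.12155106e-05,
        1.15517126e+00, -2.36867488e-03]), 'qvel': array([ 3.56672879e-05,  7.39513329e-04, -2.83131029e-03, -4.30595534e-04,
       -1.65509213e-03, -1.04283847e-04]), 'joint_efforts': array([ 4.27485766e-04, -6.06356549e+01, -3.42817569e+01, -7.40920814e-05,
        3.91241178e-03, -4.99377973e-05]), 'eef_pos': array([6.24616125e+02, 1.20058385e-02, 2.47641256e+02]), 'tcp_rot': array([-3.14038997e+00, -1.31040233e-05,  1.57077285e+00]), 'contact_force': array([0.55125039, 0.39679655, 0.84565048]), 'wrist_torque': array([-0.04805962, -0.0073655 , -0.06391333]), 'opening': 1.000459402595345}
```

View pics/scene0.png

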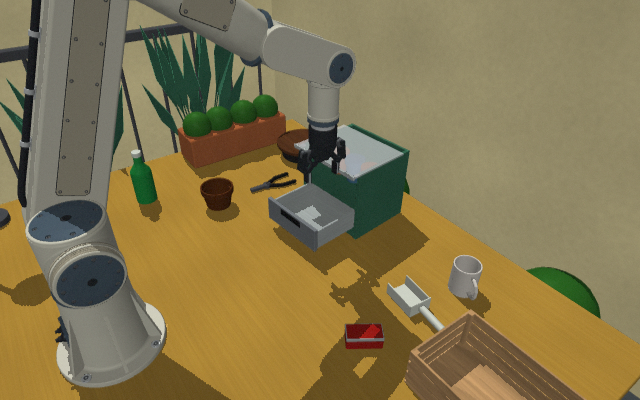

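View pics/side0.png

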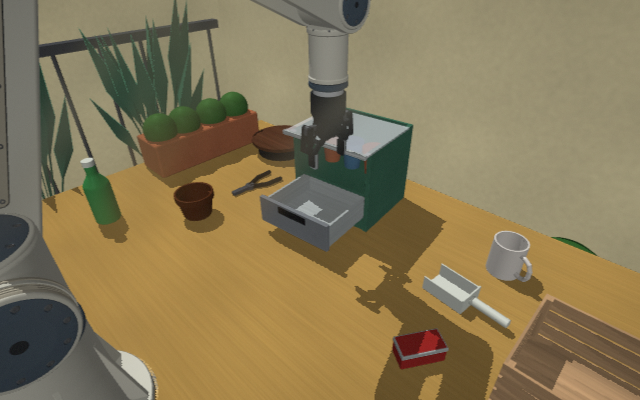

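The scene view shows the tin at about (364,335) and the drawer front at about (308,218). In the side view they are at about (420,349) and (303,218). There is something white lying in the drawer. Next I'll fit the poses.

```bash
python3 - <<'E'
import numpy as np, cv2
for n,(u0,u1,v0,v1),(a0,a1,b0,b1) in(('scene',(335,395,315,357),(255,365,175,255)),('side',(383,458,320,375),(250,375,170,252))):
    z=np.load(n+'.npz'); w=z['w']; im=z['im']
    q=w[v0:v1,u0:u1].reshape(-1,3)
    t=q[(q[:,2]>34)&(q[:,2]<46)]
    print(n,len(t),'top z',np.median(t[:,2]),cv2.minAreaRect(t[:,:2].astype(np.float32)))
    q=w[b0:b1,a0:a1].reshape(-1,3); q=q[np.isfinite(q).all(1)]
    # drawer front face: points with z 35..105, fit
    f=q[(q[:,2]>103)&(q[:,2]<114)&(q[:,0]<720)]
    print('front top',len(f),cv2.minAreaRect(f[:,:2].astype(np.float32)))
    f=q[(q[:,2]>40)&(q[:,2]<100)]
    # front face = nearest x for each y bin
    P=[]
    for y in np.arange(-130,130,10):
        s=f[(f[:,1]>=y)&(f[:,1]<y+10)]
        if len(s)>15: P.append((y+5,np.percentile(s[:,0],10),s[:,0].min(),len(s)))
    print(np.round(P,0).tolist())
    fl=q[(q[:,2]>36)&(q[:,2]<60)]
    print('all z hist',np.histogram(q[:,2],bins=range(-10,260,10))[0])
    # green unit pixels
    hsv=cv2.cvtColor(im,cv2.COLOR_RGB2HSV)
    m=(hsv[...,0]>70)&(hsv[...,0]<90)&(hsv[...,1]>120)
    g=w[m]; g=g[(g[:,0]>600)&(g[:,0]<1100)&(abs(g[:,1])<250)&(g[:,2]>20)&(g[:,2]<245)]
    print('green',len(g),cv2.minAreaRect(g[:,:2].astype(np.float32)),g[:,2].max())
E
```

```text
scene 652 top z 39.710219793784304 ((495.69915771484375, -355.0530700683594), (53.20906448364258, 91.48612213134766), 56.359779357910156)
front top 273 ((635.245361328125, 66.39019012451172), (165.42030334472656, 222.21426391601562), 5.5523681640625)
[[-45.0, 568.0, 564.0, 285.0], [-35.0, 592.0, 562.0, 415.0], [-25.0, 565.0, 562.0, 184.0], [-15.0, 563.0, 561.0, 31.0], [-5.0, 562.0, 561.0, 35.0], [5.0, 560.0, 558.0, 41.0], [15.0, 559.0, 558.0, 42.0], [25.0, 558.0, 556.0, 63.0], [35.0, 558.0, 556.0, 79.0], [45.0, 557.0, 553.0, 83.0], [55.0, 555.0, 554.0, 90.0], [65.0, 555.0, 553.0, 81.0], [75.0, 553.0, 553.0, 83.0], [85.0, 552.0, 550.0, 83.0], [95.0, 552.0, 550.0, 77.0], [105.0, 550.0, 549.0, 82.0], [115.0, 550.0, 547.0, 78.0], [125.0, 549.0, 546.0, 69.0]]
all z hist [1950 1424  180   36  769  812  403  405  403  343  384  265  911  111
   31   21   25   24   28   21   25   19   27   19   22   58]
green 2944 ((822.9462890625, 82.33500671386719), (225.05221557617188, 250.94041442871094), 5.769218444824219) 241.80900264061324
side 1142 top z 39.824321973111935 ((495.7341613769531, -354.3
[... 287 characters left out ...]
563.0, 562.0, 61.0], [-5.0, 562.0, 561.0, 66.0], [5.0, 561.0, 560.0, 71.0], [15.0, 560.0, 559.0, 91.0], [25.0, 559.0, 556.0, 126.0], [35.0, 559.0, 556.0, 155.0], [45.0, 558.0, 556.0, 157.0], [55.0, 557.0, 554.0, 145.0], [65.0, 556.0, 554.0, 140.0], [75.0, 555.0, 553.0, 139.0], [85.0, 554.0, 552.0, 138.0], [95.0, 553.0, 551.0, 135.0], [105.0, 552.0, 550.0, 139.0], [115.0, 551.0, 548.0, 136.0], [125.0, 550.0, 548.0, 130.0]]
all z hist [1236 2144  208   59  634 1280  559  579  608  536  598  392 1080   92
   34   34   31   34   30   31    8    0    0    0    0    0]
green 9 ((821.1221313476562, -1.0667800903320312), (91.41777038574219, 208.67648315429688), 52.575355529785156) 163.71447061827487
```

>>> drive_tool(deltas=[[-2,-0.7,0,0],[-3.5,-1.3,0,0],[-3.5,-1.3,0,0],[-3.5,-1.3,0,0],[-3.5,-1.3,0,0],[-3.5,-1.3,0,0],[-3.5,-1.3,0,0],[-3.5,-1.3,0,0],[-3.5,-1.3,0,0],[-3.2,-1.1,0,0],[-2.2,-0.8,0,0],[0,0,0,0]], jaw=0, force=50)

```text
clock: 1.1
eef_pos: [493.2, -357.8, 247.9]
tcp_rot: [-3.141, 0.001, 1.568]
contact_force: [-0.8, 0.5, 0.7]
opening: 1.001
```

>>> drive_tool(deltas=[[0,0,1,-0.12],[0,0,1,-0.12],[0,0,1,-0.12],[0,0,1,-0.12],[0,0,1,-0.12],[0,0,1,-0.12],[0,0,1,-0.12],[0,0,1,-0.12],[0,0,0,-0.02],[0,0,0,0]])

```text
clock: 1.93
eef_pos: [494.8, -353.2, 167.7]
tcp_rot: [3.141, -0.002, 2.549]
contact_force: [0.5, 0.3, 1.0]
opening: 0.997
```

```bash
python3 - <<'E'
from h import *
s=r.sense(); print(s['clock'],s['eef_pos'],s['tcp_rot'],s['qpos'])
im,d,p=grab('wrist'); w=cloud(d,p); cv2.imwrite('pics/w1.png',im[...,::-1])
m=(w[...,2]>35)&(w[...,2]<46)&(abs(w[...,0]-496)<75)&(abs(w[...,1]+355)<75)
q=w[m]; print(len(q),np.median(q[:,2]),cv2.minAreaRect(q[:,:2].astype(np.float32)))
E
```

```text
1.9333 [ 494.81098195 -353.21200709  167.72144357] [ 3.14141479e+00 -1.69749403e-03  2.54921266e+00] [-6.22484323e-01  4.12999445e-01  1.74066477e+00  1.51578893e-04
  9.89630525e-01 -1.60098383e+00]
5854 38.67322225881134 ((497.594970703125, -354.17230224609375), (47.66448974609375, 90.78831481933594), 55.76637649536133)
```

View pics/w1.png

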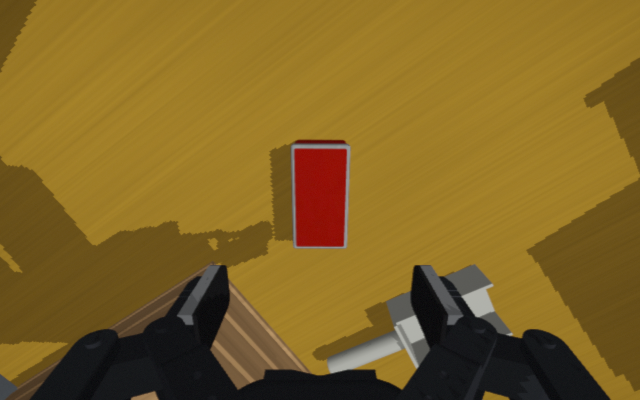

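The tin is centred between the open fingers at about (321,196), and the scoop and crate are clear of the jaws. I'm descending to grip it.

>>> drive_tool(deltas=[[-0.27,0,2.5,0],[0,0,3.3,0],[0,0,3.3,0],[0,0,2.5,0],[0,0,1.6,0],[0,0,1.1,0],[0,0,0,0],[0,0,0,0]])

```text
clock: 2.65
eef_pos: [497.6, -355.7, 25.8]
tcp_rot: [-3.142, 0.0, 2.549]
contact_force: [0.3, -0.6, 0.5]
opening: 0.998
```

>>> drive_tool(deltas=[[0,0,0,0],[0,0,0,0],[0,0,0,0],[0,0,0,0],[0,0,0,0],[0,0,0,0],[0,0,0,0],[0,0,0,0],[0,0,0,0]], jaw=1, force=50)

```text
clock: 3.4
eef_pos: [498.0, -356.0, 26.7]
tcp_rot: [-3.142, 0.002, 2.551]
contact_force: [-0.7, 0.5, 6.6]
opening: 0.526
```

>>> drive_tool(deltas=[[0,0,-0.5,0],[0,0,-2,0],[0,0,-3,0],[0,0,-3.5,0],[0,0,-3.5,0],[0,0,-3.5,0],[0,0,-2,0],[0,0,0,0]])

```text
clock: 4.07
eef_pos: [499.3, -357.0, 211.0]
tcp_rot: [-3.141, 0.008, 2.551]
contact_force: [0.6, -0.4, -2.8]
opening: 0.529
```

>>> drive_tool(deltas=[[0.5,1.6,0,0],[1,3.1,0,0],[1.2,3.8,0,0],[1.2,3.8,0,0],[1.2,3.8,0,0],[1.2,3.8,0,0],[1.2,3.8,0,0],[1.2,3.8,0,0],[1.2,3.8,0,0],[1.2,3.6,0,0],[0.8,2.4,0,0],[0.4,1.2,0,0]])

```text
clock: 5.07
eef_pos: [609.3, 36.1, 204.1]
tcp_rot: [-3.141, -0.002, 2.553]
contact_force: [-0.0, 0.1, -2.3]
opening: 0.528
```

>>> drive_tool(deltas=[[0,0,0,-0.11],[0,0,0,-0.12],[0,0,0,-0.12],[0,0,0,-0.12],[0,0,0,-0.12],[0,0,0,-0.1],[0,0,0,0],[0,0,0,0]])

```text
clock: 5.73
eef_pos: [608.9, 32.2, 204.5]
tcp_rot: [-3.141, -0.001, -3.046]
contact_force: [0.7, -0.0, -2.4]
opening: 0.534
```

```bash
python3 - <<'E'
from h import *
s=r.sense(); print(s['clock'],s['eef_pos'],s['tcp_rot'],s['qpos'],s['opening'])
im,d,p=grab('wrist'); w=cloud(d,p); im2,d2,p2=grab('side'); w2=cloud(d2,p2)
cv2.imwrite('pics/c2.png',np.vstack([im,im2])[:,:,::-1][::1])
cv2.imwrite('pics/c2.png',cv2.resize(np.vstack([im,im2])[:,:,::-1],(480,600)))
for ww in(w,w2):
    q=ww[np.isfinite(ww).all(2)]
    q=q[(q[:,2]>60)&(q[:,2]<100)&(q[:,0]>530)&(q[:,0]<580)&(q[:,1]>-60)&(q[:,1]<180)]
    if len(q)>50:
        u=q[:,:2]@[.995,.0978]; v=q[:,:2]@[-.0978,.995]
        print(len(q),np.percentile(u,[2,20,50,80]),v.min(),v.max(),np.polyfit(v,u,1))
E
```

```text
5.7333 [608.91703013  32.22544811 204.53634624] [-3.14148803e+00 -1.40426240e-03 -3.04606875e+00] [ 5.05028681e-02  3.74001572e-01  1.70736900e+00 -1.92082097e-04
  1.06162022e+00 -1.61572369e+00] 0.5339602453371872
2583 [560.71859957 561.39661564 561.72266218 579.94591006] -103.92671701794548 115.73240875175499 [8.35754444e-02 5.64683133e+02]
851 [557.83002489 559.0805629  560.04983459 560.95877356] -105.75979105474221 116.25680907053352 [6.71433946e-04 5.60483788e+02]
```

View pics/c2.png

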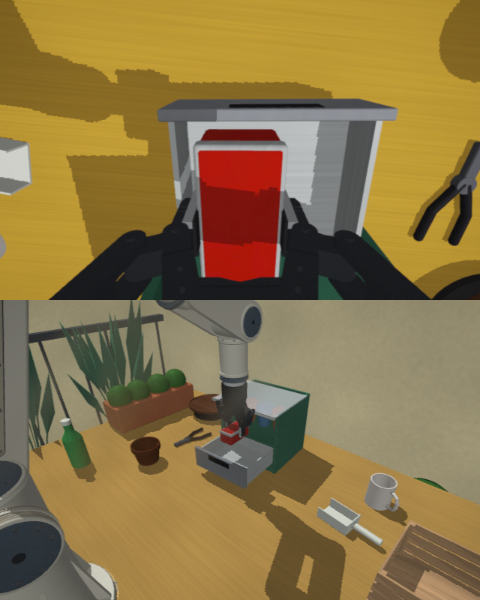

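The drawer is empty apart from a sun patch. The tin hangs level, and the drawer front is at u≈561 with its centre at v≈5. I'm aligning the tin and lowering it.

>>> drive_tool(deltas=[[-0.8,1.6,0,0],[-0.9,1.65,0,0],[0,0,1.5,0],[0,0,2.5,0],[0,0,2.8,0],[0,0,2.5,0],[0,0,1.8,0],[0,0,1.2,0],[0,0,0.6,0],[0,0,0,0],[0,0,0,0]])

```text
clock: 6.75
eef_pos: [623.8, 66.8, 76.9]
tcp_rot: [3.142, 0.001, -3.043]
contact_force: [0.4, -0.3, -2.7]
opening: 0.532
```

>>> drive_tool(deltas=[[0,0,0.15,0],[0,0,0.15,0],[0,0,0.1,0],[0,0,0,0],[0,0,0,0]])

```text
clock: 7.17
eef_pos: [623.4, 66.8, 72.6]
tcp_rot: [-3.142, 0.0, -3.042]
contact_force: [-0.1, -0.5, -2.5]
opening: 0.531
```

>>> drive_tool(deltas=[[0,0,0.15,0],[0,0,0.15,0],[0,0,0.1,0],[0,0,0,0],[0,0,0,0]])

```text
clock: 7.58
eef_pos: [623.1, 66.8, 68.1]
tcp_rot: [-3.142, -0.0, -3.042]
contact_force: [-0.3, -0.8, -3.0]
opening: 0.532
```

>>> drive_tool(deltas=[[0,0,0.1,0],[0,0,0.1,0],[0,0,0,0],[0,0,0,0]])

```text
clock: 7.92
eef_pos: [623.7, 66.8, 66.7]
tcp_rot: [-3.142, 0.001, -3.042]
contact_force: [-0.2, -0.2, 0.7]
opening: 0.531
```

>>> drive_tool(deltas=[[0,0,0.05,0],[0,0,0,0],[0,0,0,0]])

```text
clock: 8.17
eef_pos: [623.9, 66.9, 66.6]
tcp_rot: [-3.142, 0.001, -3.042]
contact_force: [-0.7, 0.3, 5.0]
opening: 0.531
```

>>> drive_tool(deltas=[[0,0,0,0],[0,0,0,0],[0,0,0,0],[0,0,0,0],[0,0,0,0],[0,0,0,0],[0,0,-1,0],[0,0,-2.5,0],[0,0,-3,0],[0,0,-3,0],[0,0,-3,0],[0,0,-2,0]], jaw=0)

```text
clock: 9.17
eef_pos: [624.1, 66.9, 214.7]
tcp_rot: [3.142, 0.003, -3.042]
contact_force: [1.4, 0.2, -0.5]
opening: 1.001
```

```bash
python3 - <<'E'
from h import *
s=r.sense(); print(s['clock'],s['eef_pos'],s['tcp_rot'],s['qpos'],s['opening'])
im,d,p=grab('wrist'); w=cloud(d,p); im2,d2,p2=grab('side'); 
cv2.imwrite('pics/c3.png',cv2.resize(np.vstack([im,im2])[:,:,::-1],(480,600)))
q=w[(w[...,2]>70)&(w[...,2]<88)&(im[...,0]>120)&(im[...,1]<60)]
print(len(q),np.median(q,0),np.percentile(q[:,2],[5,95]))
E
```

```text
9.1667 [624.10458308  66.88182191 214.68534086] [ 3.14158747  0.00335372 -3.04235565] [ 1.04373504e-01  3.87665291e-01  1.66170622e+00 -1.35920322e-05
  1.08886744e+00 -1.56565355e+00] 1.0010108799724566
4158 [616.34596906  65.66173305  78.81700547] [77.70061213 79.87728441]
```

View pics/c3.png

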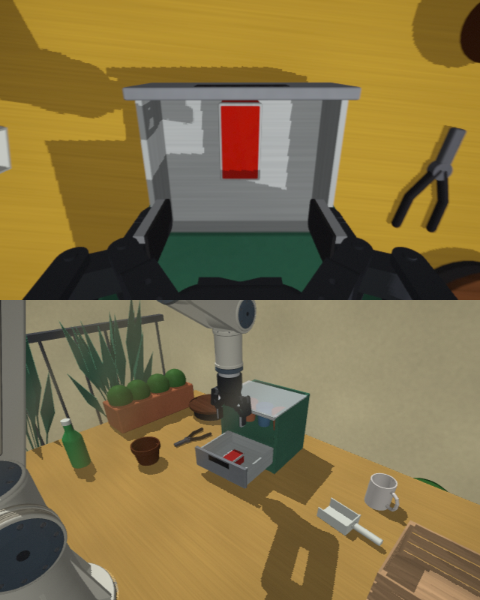

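The tin stands flat and free inside the drawer, with its top at z≈79. The row format has no tilt, so next I'll try the reach limit high above the unit. If the arm gives up tool angle there, the commanded pose may keep the lean.

>>> drive_tool(deltas=[[1,0,-2,0],[0,0,-3.5,0],[0,0,-4,0],[0,0,-4,0],[0,0,-4,0],[0,0,-4,0],[0,0,-4,0],[-2,0,-3,0],[-3.5,0,-1.5,0],[-4,0,0,0],[-4,0,0,0],[-4,0,0,0]], jaw=1)

```text
clock: 10.27
eef_pos: [788.7, 83.3, 510.9]
tcp_rot: [-3.142, 0.0, -3.042]
contact_force: [0.6, 0.6, 0.0]
opening: 0.0
```

>>> drive_tool(deltas=[[-4,0,0,0],[-4,0,0,0],[-4,0,0,0],[-4,0,0,0],[-4,0,0,0],[-4,0,0,0],[-4,0,0,0],[-4,0,0,0]])

```text
clock: 10.93
eef_pos: [968.0, 100.6, 458.2]
tcp_rot: [3.141, 0.094, -3.042]
contact_force: [-0.4, -0.2, 0.9]
opening: -0.001
```

Reaching past the limit does lean the tool: pitch is +0.094, fingers outward, which is the direction I need. Continuing.

>>> drive_tool(deltas=[[-4,0,0,0],[-4,0,0,0],[-4,0,0,0],[-4,0,0,0],[-4,0,0,0],[-4,0,0,0]])

```text
clock: 11.43
eef_pos: [1041.5, 107.3, 420.1]
tcp_rot: [3.14, 0.253, -3.043]
contact_force: [-0.8, 0.2, -0.2]
opening: 0.0
```

>>> drive_tool(deltas=[[-4,0,-1,0],[-4,0,-1,0],[-4,0,-1,0],[-4,0,-1,0],[-4,0,-1,0],[-4,0,-1,0],[-4,0,-1,0],[-4,0,-1,0]])

```text
clock: 12.1
eef_pos: [1086.4, 110.9, 498.4]
tcp_rot: [3.14, 0.484, -3.043]
contact_force: [1.2, -0.9, -0.2]
opening: -0.003
```

>>> drive_tool(deltas=[[-4,0,-0.5,0],[-4,0,-0.5,0],[-4,0,-0.5,0],[-4,0,-0.5,0]])

```text
clock: 12.43
eef_pos: [1106.7, 112.6, 535.6]
tcp_rot: [3.139, 0.593, -3.043]
contact_force: [-0.3, -0.3, 0.7]
opening: 0.002
```

>>> drive_tool(deltas=[[2,0,0,0],[3,0,-1.5,0],[3.5,0,-2,0],[3.5,0,-2,0]])

```text
clock: 12.77
eef_pos: [1014.3, 103.4, 521.5]
tcp_rot: [3.139, 0.592, -3.043]
contact_force: [0.5, 0.1, 1.1]
opening: -0.007
```

The lean holds at 0.592 rad (34°). I'm backing away along the drawer axis at this height, then going down in front of the drawer.

>>> drive_tool(deltas=[[3.3,0,-2.2,0],[3.3,0,-2.2,0],[3.3,0,-2.2,0],[3.3,0,-2.2,0],[3.3,0,-2.2,0],[3.3,0,-2.2,0],[3.3,0,-2.2,0],[3.3,0,-2.2,0],[3.3,0,-2.2,0],[3.3,0,-2.2,0],[3.3,0,-2.2,0],[3.3,0,-2.2,0]])

```text
clock: 13.77
eef_pos: [539.5, 55.9, 522.1]
tcp_rot: [3.139, 0.593, -3.043]
contact_force: [-0.3, -0.3, 0.5]
opening: -0.0
```

>>> drive_tool(deltas=[[3.3,0,-1,0],[2.3,0,2,0],[2.2,0,3.3,0],[2.2,0,3.3,0],[2.2,0,3.3,0],[2.2,0,3.3,0],[2.2,0,3.3,0],[2,0,3,0],[1,0,1.5,0],[0,0,0,0]])

```text
clock: 14.6
eef_pos: [498.9, 52.4, 225.6]
tcp_rot: [3.139, 0.585, -3.043]
contact_force: [-0.3, -0.1, 0.4]
opening: 0.002
```

>>> drive_tool(deltas=[[1,0,1.5,0],[1.8,0,2.7,0],[2.1,0,3.1,0],[1.9,0,2.8,0],[1.1,0,1.6,0],[0.5,0,0.8,0],[0,0,0,0]])

```text
clock: 15.18
eef_pos: [510.2, 53.9, 113.8]
tcp_rot: [3.14, 0.545, -3.043]
contact_force: [-0.2, 0.1, 0.8]
opening: 0.001
```

```bash
python3 - <<'E'
from h import *
s=r.sense(); print(s['clock'],s['eef_pos'],s['tcp_rot'],s['qpos'])
im2,d2,p2=grab('side'); im,d,p=grab('scene')
cv2.imwrite('pics/c4.png',cv2.resize(np.hstack([im2[130:330,150:450],im[120:320,180:480]])[:,:,::-1],(800,267)))
E
```

```text
15.1833 [510.22336986  53.86439941 113.79518278] [ 3.13959796  0.54484583 -3.04298953] [ 1.02161492e-01  2.44703632e-01  2.35103318e+00  1.48329303e-01
  1.01792483e-03 -1.71608241e+00]
```

View pics/c4.png

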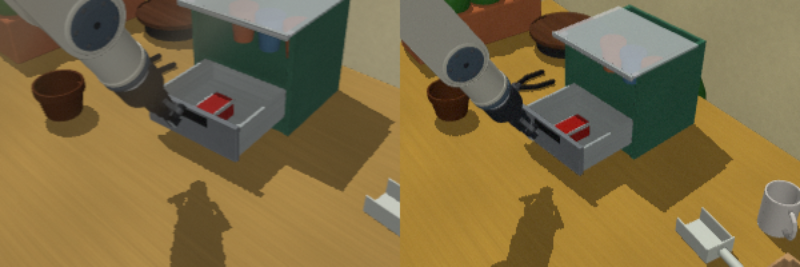

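The side and scene crops show the leaning, shut gripper in front of the drawer, with the tin inside. Joint 5 is at its limit because the arm is so close in, so I'll ease forward and down.

>>> drive_tool(deltas=[[-0.6,0,0.8,0],[-0.6,0,0.8,0],[-0.3,0,1.1,0],[0,0,0,0]])

```text
clock: 15.62
eef_pos: [538.5, 56.7, 101.1]
tcp_rot: [3.14, 0.537, -3.043]
contact_force: [0.1, -0.9, -0.4]
opening: -0.0
```

>>> drive_tool(deltas=[[0.5,0,0.8,0],[0.5,0,0.8,0],[0.5,0,0.8,0],[0,0,0,0]])

```text
clock: 15.95
eef_pos: [539.1, 56.9, 84.8]
tcp_rot: [3.14, 0.51, -3.043]
contact_force: [1.0, -1.2, 0.3]
opening: -0.002
```

```bash
python3 - <<'E'
from h import *
s=r.sense(); e=s['eef_pos'];print(s['clock'],e,s['tcp_rot'],s['qpos'],'u',e[0]*.995+e[1]*.0978)
E
```

```text
15.95 [539.0908147   56.87310274  84.8057715 ] [ 3.13965383  0.51041164 -3.04296461] [ 1.02236576e-01  3.44801787e-01  2.28529244e+00  1.60964391e-01
  1.09764821e-03 -1.72861202e+00] u 541.9575500774971
```

>>> drive_tool(deltas=[[-0.6,0,0.34,0],[-0.8,0,0.45,0],[-1,0,0.56,0],[-1,0,0.56,0],[-1,0,0.56,0],[-1,0,0.56,0],[-1,0,0.56,0],[-0.6,0,0.34,0],[0,0,0,0]])

```text
clock: 16.7
eef_pos: [622.0, 65.1, 86.9]
tcp_rot: [3.14, 0.516, -3.043]
contact_force: [-0.3, -0.5, 0.4]
opening: 0.002
```

>>> drive_tool(deltas=[[0.7,0,0.7,0],[0.7,0,0.7,0],[0.7,0,0.7,0],[-0.6,0,0.34,0],[-1,0,0.56,0],[-1,0,0.56,0],[-1,0,0.56,0],[-0.8,0,0.45,0],[-0.6,0,0.34,0],[-0.4,0,0.22,0],[0,0,0,0]])

```text
clock: 17.62
eef_pos: [674.8, 70.4, 58.3]
tcp_rot: [3.14, 0.515, -3.043]
contact_force: [-0.6, -0.2, 0.3]
opening: 0.001
```

```bash
python3 - <<'E'
from h import *
s=r.sense(); e=s['eef_pos'];print(s['clock'],e,s['tcp_rot'],s['contact_force'],s['qpos'],'u',e[0]*.995+e[1]*.0978)
im2,d2,p2=grab('side'); im,d,p=grab('scene')
cv2.imwrite('pics/c5.png',cv2.resize(np.hstack([im2[110:270,210:450],im[100:260,220:460]])[:,:,::-1],(800,267)))
E
```

```text
17.6167 [674.82439271  70.44417104  58.27645222] [ 3.13964915  0.51503346 -3.04304905] [-0.56910772 -0.20497366  0.27644894] [ 0.10158837  0.53269626  2.01178409  0.00541275  0.08207687 -1.57354107] u 678.3397106768723
```

View pics/c5.png

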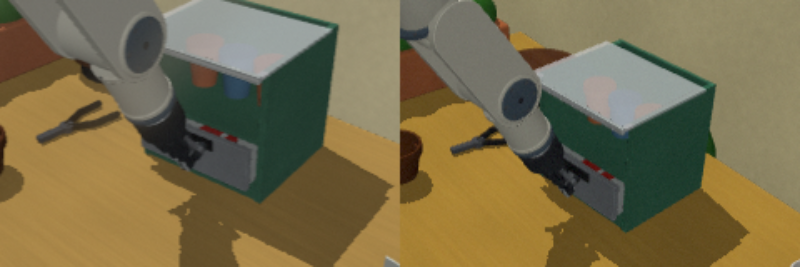

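The drawer is nearly shut, the tool is leaning under the rim, and red from the tin shows inside. I'm pushing on slowly through the catch.

>>> drive_tool(deltas=[[-0.5,0,0.28,0],[-0.5,0,0.28,0],[-0.4,0,0.22,0],[0,0,0,0]])

```text
clock: 18.05
eef_pos: [688.4, 71.8, 56.9]
tcp_rot: [3.14, 0.51, -3.043]
contact_force: [-5.0, -0.9, 1.4]
opening: 0.004
```

>>> drive_tool(deltas=[[-0.4,0,0.22,0],[-0.4,0,0.22,0],[0,0,0,0]])

```text
clock: 18.3
eef_pos: [697.4, 72.7, 56.9]
tcp_rot: [3.14, 0.51, -3.043]
contact_force: [-3.1, -1.4, -2.7]
opening: -0.0
```

>>> drive_tool(deltas=[[-0.2,0,0.11,0],[-0.2,0,0.11,0],[0,0,0,0],[0,0,0,0]])

```text
clock: 18.63
eef_pos: [699.7, 72.9, 56.3]
tcp_rot: [3.14, 0.507, -3.043]
contact_force: [-15.4, -1.4, 8.2]
opening: 0.001
```

```bash
python3 - <<'E'
from h import *
s=r.sense(); e=s['eef_pos'];print(s['clock'],e,s['contact_force'],'u',e[0]*.995+e[1]*.0978)
for n in('side','scene'):
    im,d,p=grab(n); w=cloud(d,p); q=w[np.isfinite(w).all(2)]
    u=q[:,:2]@[.995,.0978]; v=q[:,:2]@[-.0978,.995]
    m=(q[:,2]>40)&(q[:,2]<105)&(u>690)&(u<740)&(v>-105)&(v<-60); print(n,m.sum(),np.percentile(u[m],[10,50,90]))
    m=(q[:,2]>130)&(q[:,2]<200)&(u>690)&(u<740)&(v>-125)&(v<-108); print('unit edge',m.sum(),np.percentile(u[m],[5,10,50]) if m.sum() else 0)
E
```

```text
18.6333 [699.71063619  72.92491053  56.33711282] [-15.39284168  -1.39263042   8.20393842] u 703.3441392606561
side 286 [718.24632744 719.81466104 721.85842721]
unit edge 179 [718.24057643 718.69057534 721.50516962]
scene 180 [717.06234952 719.24002203 721.72683597]
unit edge 141 [717.42670087 718.12490552 724.33169618]
```

The drawer front is flush with the unit edge (both at u≈718–719), and the force rise says it is on the stop. I'm backing off.

>>> drive_tool(deltas=[[0.5,0,-0.28,0],[1,0,-0.56,0],[2,0,-1.1,0],[2.5,0,-1.4,0],[2.5,0,-1.4,0],[2,0,-1.1,0],[1,0,-0.6,0],[0,0,0,0],[0,0,0,0]])

```text
clock: 19.48
eef_pos: [584.1, 62.3, 63.2]
tcp_rot: [3.139, 0.507, -3.043]
contact_force: [-0.1, 0.2, 0.8]
opening: 0.005
```

```bash
python3 - <<'E'
from h import *
s=r.sense(); e=s['eef_pos'];print(s['clock'],e,s['contact_force'])
o=[]
for n in('side','scene'):
    im,d,p=grab(n); w=cloud(d,p); o.append(im); q=w[np.isfinite(w).all(2)]
    u=q[:,:2]@[.995,.0978]; v=q[:,:2]@[-.0978,.995]
    m=(q[:,2]>40)&(q[:,2]<105)&(u>690)&(u<740)&(v>-105)&(v<-30); print(n,m.sum(),np.percentile(u[m],[10,50,90]))
    m=(im[...,0]>90)&(im[...,1]<40)&(im[...,2]<50)&(w[...,0]>700); print('red',m.sum(),np.nanmedian(w[m],0))
cv2.imwrite('pics/c6.png',cv2.resize(np.hstack(o)[:,:,::-1],(800,250)))
cv2.imwrite('pics/c6.png',np.vstack([cv2.resize(np.hstack(o),(800,250)),cv2.resize(np.hstack([o[0][100:240,250:450],o[1][110:250,250:450]]),(800,280))])[:,:,::-1])
E
```

```text
19.4833 [584.06333475  62.28928206  63.21702279] [-0.07501168  0.23496388  0.79184071]
side 475 [718.05456441 719.84551929 721.63213018]
red 0 [nan nan nan]
scene 295 [716.85653688 719.1552108  721.18026198]
red 0 [nan nan nan]
  return np.nanmean(a, axis, out=out, keepdims=keepdims)
```

View pics/c6.png

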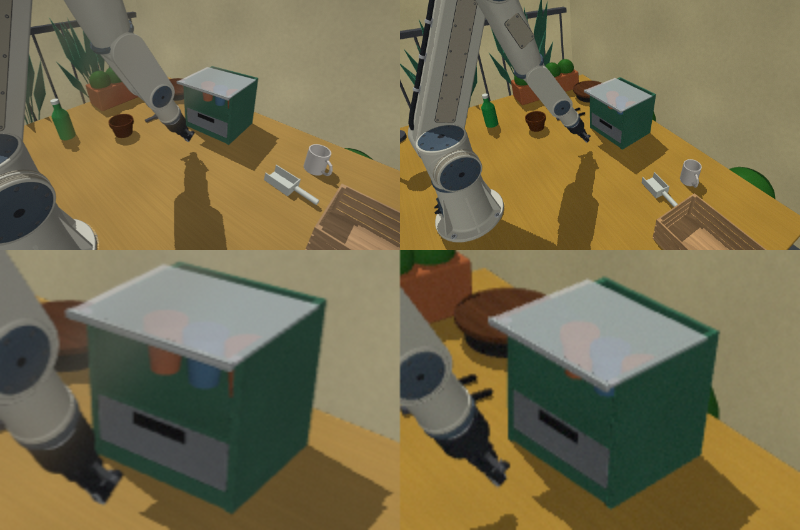

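The drawer is shut and flush at about (160,445) in the lower crop. It stayed at u≈719 with the tool clear, and the pot, scoop and pliers look untouched. Handing in.

```bash
python3 -c "
from rig import job; print(job.sign_off())"
```

```text
the job is handed in; nothing more can be done
None
```

The red tin is flat inside the kit drawer, and the drawer is shut against its end stop. I handed the job in at about 19.6 s.

- **Placing:** I lowered the tin until the wrist force showed it resting on the drawer floor, then let go. The wrist camera then showed it flat, with its top at z≈79 mm against about 80 mm expected.
- **Tilting the tool:** The move rows have no tilt. I reached past the arm's limit high above the unit, which leaned the tool back about 34°, and the lean held. About 29° was left for the push because joint 5 hit its limit close in.
- **Pushing:** I closed the drawer with the shut fingertips. Force read about 5 N at the catch and 15 N at the stop.

**Last checks:** With the tool about 12 cm clear and no contact force, the drawer front sits at 719 mm along the push axis. It is flush with the unit edge, measured at about 718 mm, and it had not moved since the push.

**Not confirmed:**
- I could not see the tin once the drawer was shut. It was last seen inside during the push.
- I checked the pot, scoop and pliers only by eye. They looked unmoved, though the arm partly hid the pliers in the last pictures.

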